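# Lock the culture plate carriage for carrying

## Robot

A 6-joint arm with a two-finger parallel gripper is mounted at the origin on a cart in front of the work surface, level with it; the furniture and walls round the work are solid. World frame = base frame: x ahead of the robot, y to its left, z up, the work surface at z = 0. Lengths are in m, angles in degrees, forces in N, time in s.
With the tool pointing down it reaches from about 0.425 to 0.95 m from the base axis. Payload 3.5 kg.
Tool frame: the origin (TCP) lies at the very end of the fingers, on their centre line; the grasp point (between the pads) lies 19 mm behind it; z points along the fingers, y is the line along which they close (so a half turn about z gives the same grasp; the last joint's range is limited). The gripper opens to 85 mm and grips with 20 to 120 N. Pads are 22 mm wide; open, the fingers measure 114 mm over their backs; the gripper's body (76 mm by 85 mm) begins 54 mm behind the grasp point. The pads swing forward as they close: fully open they stand 13 mm farther back than shut.
Start: joints at [-75.344, 16.404, 90.338, -0, 73.258, -8.594], TCP at [0.266, -0.62, 0.231] pointing down, gripper open.
Joint ranges: [-158.93, 158.93], [-51.34, 127.21], [12.03, 142.37], [-87.48, 267.48], [13.55, 161.25], [-162.69, 162.69]. Speed limits (degrees/s): [159.86, 159.86, 180, 180, 180, 180].

## Interface

Orientations are given as a 3x3 rotation matrix whose columns are the frame's x, y, z axes.
In Python, from rig import * gives the robot as it stands.
- The arm moves only by the tool send_rows, never from a script. Its argument "deltas" is text: rows parted by semicolons, each of 7 numbers parted by spaces: the shift along the world's x, y, z each as a share of 300 mm, from -1 to 1, then the turn, a rotation vector about the world's x, y, z each as a share of pi/2 rad, from -1 to 1, then the opening in per cent of the stroke, from 0 (shut) to 100 (fully open). In form: tx ty tz rx ry rz jaw; .... A call has 1 to 8 rows; each row is the pose to reach, as a shift and turn from the pose commanded when the call began; what a row does not reach only later rows make up. A row lasts 1/12 s, in which the tool goes at most 41.7 mm and 7.16 degrees, less where a joint would pass 70% of its speed; a pose out of reach is approached as far as the arm can. A call with a number of a shift or a turn outside -1 to 1 is refused whole. A call with a gripper value outside its range is refused whole. The fingers move at their own pace and stop on an object; "force" is the grip in N (left out, the last holds). Time passes only in rows, so rows that repeat a pose let the fingers close. It gives the time, the measured TCP pose, the force, the opening and the grip force at its end, in the units of the state.
- get_obs(): the state, without advancing time (a new reading comes with each control period).
- read_camera(name): name is "scene" or "side" or "wrist"; returns the picture (400x640x3 uint8, red, green, blue); there is no depth.
- get_calibration(name): a dict with "mtx" (3x3 intrinsics, pixels), "dist_coeffs" ([k1, k2, p1, p2, k3] as OpenCV has them; the pictures are not rectified), "R" (3x3) and "t" (3): a world point X has camera coordinates R X + t; the wrist camera has in their place "T_tool_cam" (4x4, takes a point from camera to tool coordinates, whose origin is the TCP and whose axes are the flange's). Camera axes: x right, y down, z forward; pixel columns grow to the right and rows downward; lengths in m; the calibration is good to about 2 mm. A picture is of the moment at which its call begins: read the wrist's pose just before it. get_calibration takes no time and is no camera call.
- hand_in(): hands the job in; it is judged then, once.
Trained networks look in the newest picture that a camera, given by its name, has taken for a name from the list of things; names that differ only in an ending like _2 or _b are one class to them, and where a whole thing is asked for, a point or a joint stands for the part that bears it (a point fixed in the world has none). Each returns a list of dicts, best first, with "p" (0 to 1); they miss things now and then, are a little off and sometimes report something else, mostly with a low value. They report only what shows in the picture. A call takes as long as a camera call.
- silhouettes(camera, label): "mask" (400x640 bool, what is visible of it) and "pixel" ([column, row] in pixels, amid what is visible of it).
The state is a dict: "clock": time; "qpos": joint angles; "joint_velocities": joint speeds; "joint_efforts": joint torques, N m; "eef_pos": TCP position; "eef_rot": TCP orientation; "force": force on the tool from outside, world axes, zero at the start; "moment": the same for the moment, N m; "width": finger opening in m; "finger_force": force on a finger pad.
Only numpy, scipy, OpenCV 4.12 (cv2) and the standard library are available. Lean on these libraries where they do the work, as an engineer would, in place of code of your own. Each camera call takes 0.05 s, during which the arm holds its last target. There are 200 camera calls.

## Task

Make the six-well plate's carriage safe to carry: push it along its bed until it is fully home under the lock head, press the spring plunger all the way down into the housing, and, while holding it down, slide the keeper fully across so that the plunger stays trapped when you let go. Press gently (about 10 newtons hold the plunger down; its cap must never be loaded with more than 35), and do not disturb the things lying round the fixture.

Things in the scene. Friction and masses are not known exactly. Their poses are not given: they have to be found in the camera images.
- fixture: Fixed plate-locking fixture: aluminium bed 150 mm (its x) by 260 (its y) by 12 thick; carriage on rails, lock head at the +y end (76 mm in x, 58 in y, housing 66 high, pin axis at x 0, y +90 mm). Origin: centre of the bed's underside on the bench, z up. All parts below ride on it and move along its x and y. It stands at another place and yaw each time.
- carriage (a joint): Travel of the grey plastic carriage along fixture +y, m. 0.080: fully home at its end stop, the hole in its steel tongue under the plunger's pin. Starts 30 to 80 mm short. About 2.5 N of friction; stays where left. A lidded six-well plate is fixed in it (lid 48 mm above the bench). If it is not home, the pin misses the hole.
- push_tab (a point): Middle of the outer (-y) face of the carriage's upright push tab, 60 mm above the bench. Tab: 44 mm wide in fixture x, 7 mm thick in y (it lies to +y of this face), top 72 mm above the bench, 3 mm from the plate. Push this face towards +y. In front of it only the 12 mm bed lies below.
- plunger (a joint): Depth of the spring plunger, m: 0 up, grows downward to a hard stop at 0.0105. The spring resists with 3.5 N at the top plus 0.65 N per mm (9.1 N at 8.5 mm, 10.4 N at the stop). Only from 8.5 mm down are its ears below the keeper's tines, so that the keeper can pass. Let go, it springs up unless trapped; trapped it rests at about 8.5 mm.
- press_head: The plunger's upper part with its flat aluminium cap, to be pressed: cap 74 mm long in fixture x, 24 wide in y, 10 thick. Moves with the plunger; origin on the pin axis, at bench height when the plunger is up. The cap was screwed by hand to a height that differs and is not measured: its top is 80 to 95 mm above this origin. Find it by touch.
- press_spot (a point): A good place to press: on the cap's centre line, 24 mm to fixture -x of the pin axis, at the lowest possible cap top (the real top is 0 to 14 mm higher). The centre of the keeper's bar stands 20 to 22 mm to +x of it at the start: closed fingertips pressing here can sweep along the cap to +x and push the bar before them while the plunger is held down.
- keeper (a joint): Travel of the steel keeper along fixture +x, m: 0 open, 0.018 fully across (its stop). Starts at 0 to 0.002. About 1.5 N of friction; stays where left. From 3 mm on, the plunger's ears block its tines unless the plunger is down at least 8.5 mm.
- keeper_bar (a point): Centre of the keeper's bar, a portal over the plunger's cap: 8 mm thick in fixture x, 45 mm long in y, 18 mm high, from 97 to 115 mm above the bench, on two legs beside the cap. Its underside is 2 to 17 mm above the cap when the plunger is up. Its tines, beside the cap, reach up to 61 mm above the bench.
- objective_case_mid (a point): Bystander: centre of a loose clear canister with black lid, 38 mm across and 62 mm high, standing beside the fixture.
- chamber_case_mid (a point): Bystander: centre of a small loose flat case, 37x82x14 mm, lying before the fixture.
- small_flask_mid (a point): Bystander: middle of a loose small culture flask, 101x50x22 mm, lying to the right of the fixture.
- tally_counter_mid (a point): Bystander: middle of a loose round tally counter, 63x62x26 mm, lying to the right of the fixture.

How it is judged (in metres and radians):
On the way, in this order (a step that is already met when the one before it is completed fails the run):
1. the carriage is home while the plunger is still up (value of joint carriage above 0.0785 m and value of joint plunger below 0.003 m), for 0.1 s.
2. the plunger is pressed down below the keeper, the carriage home and the keeper not yet across (value of joint carriage above 0.0775 m and value of joint plunger above 0.0075 m and value of joint keeper below 0.008 m), for 0.05 s.
3. the keeper is fully across with the plunger down (value of joint carriage above 0.0775 m and value of joint plunger above 0.0075 m and value of joint keeper above 0.015 m), for 0.1 s.
At the end, for the whole second after the job is handed in: With the robot clear, the carriage is home (within 2.5 mm of its stop), the keeper is across to within 3 mm of its full 18 mm, and the plunger stays trapped at least 7.5 mm down, with nothing on its cap; the four loose bystanders are within 20 mm of where they were (all of step 3 and contact force between anything else and press_head below 0.5 N and velocity of joint keeper below 0.01 m/s and distance of each of objective_case_mid, chamber_case_mid, small_flask_mid, tally_counter_mid from where it was at the start of the episode below 0.02 m); the robot touches nothing.
It fails at once if the plunger's cap is loaded with more than 35 N (contact force between anything else and press_head above 35 N).
It fails at once if a bystander is pushed more than 20 mm (distance of any of objective_case_mid, chamber_case_mid, small_flask_mid, tally_counter_mid from where it was at the start of the episode above 0.02 m).
It also fails if it takes over 67 s, if anything falls off the work surface, if the arm or the gripper's body presses on something with over 40 N, if the wrist force passes 120 N, or if a joint passes its speed limit or range.

## Working session

There is one attempt and no reset: what is moved stays moved. The work goes in short steps, Python scripts to look and compute and a tool call to move; the robot and the scene stay as the last step left them, time stands still between calls to the robot, and variables do not carry over. Pictures are saved under pics/ and viewed, at most 10 in all, crops included, and the job is handed in when it is done.

Besides the shell and the picture viewer there is one more tool, called after "Call:" as name(argument=value, ...) on one line, values as JSON. send_rows: Moves the arm, as the interface text tells. Its arguments: {"type":"object","properties":{"deltas":{"type":"string"},"force":{"type":"number"}},"required":["deltas"]}

```bash
mkdir -p pics; ls
python3 - <<'E'
from rig import *
import cv2,numpy as np
o=get_obs();print(o['clock'],o['eef_pos'],o['eef_rot'],o['width'])
for c in ['scene','side']:
    im=read_camera(c);cv2.imwrite(f'pics/{c}0.png',im[:,:,::-1])
    k=get_calibration(c);print(c,np.array(k['mtx']).round(1).tolist(),k['dist_coeffs'],(-np.array(k['R']).T@k['t']).round(3))
    for l in ['fixture','carriage','push_tab','press_head','keeper_bar','keeper','objective_case_mid','chamber_case_mid','small_flask_mid','tally_counter_mid']:
        print(l,[(round(d['p'],2),np.round(d['pixel']).tolist(),int(d['mask'].sum())) for d in silhouettes(c,l)[:2]])
print(get_obs()['clock'])
E
```

```text
pics
0.0 [ 0.26631754 -0.61950336  0.22992648] [[ 9.18776423e-01  3.94777792e-01 -6.15540366e-04]
 [ 3.94778113e-01 -9.18773538e-01  2.32969163e-03]
 [ 3.54168320e-04 -2.38346761e-03 -9.99997097e-01]] 0.08506955870144592
scene [[382.2, 0.0, 317.5], [0.0, 382.2, 201.9], [0.0, 0.0, 1.0]] [-0.09227752  0.          0.          0.          0.        ] [-0.068 -0.572  0.44 ]
fixture [(0.6, [267.0, 213.0], 4398), (0.38, [238.0, 182.0], 156)]
carriage [(0.85, [284.0, 214.0], 1687)]
push_tab [(0.72, [284.0, 217.0], 1729), (0.57, [236.0, 186.0], 107)]
press_head [(0.69, [238.0, 186.0], 158), (0.16, [238.0, 180.0], 175)]
keeper_bar [(0.56, [236.0, 180.0], 176)]
keeper [(0.62, [240.0, 180.0], 151)]
objective_case_mid [(0.78, [309.0, 192.0], 219)]
chamber_case_mid [(0.92, [240.0, 238.0], 413)]
small_flask_mid [(0.75, [431.0, 238.0], 622)]
tally_counter_mid [(0.96, [412.0, 272.0], 523)]
side [[500.1, 0.0, 321.8], [0.0, 500.1, 196.8], [0.0, 0.0, 1.0]] [-0.05275985  0.          0.          0.          0.        ] [0.542 0.8   0.798]
fixture [(0.77, [318.0, 276.0], 6303), (0.69, [321.0, 274.0], 377)]
carriage [(0.8, [316.0, 243.0], 2505)]
push_tab [(0.73, [316.0, 247.0], 2481)]
press_head [(0.91, [324.0, 275.0], 447)]
keeper_bar [(0.72, [326.0, 275.0], 133), (0.28, [332.0, 170.0], 226)]
keeper [(0.59, [325.0, 278.0], 211), (0.48, [272.0, 169.0], 495)]
objective_case_mid [(0.81, [263.0, 252.0], 511)]
chamber_case_mid [(0.67, [367.0, 271.0], 550), (0.28, [326.0, 272.0], 193)]
small_flask_mid [(0.81, [272.0, 168.0], 509)]
tally_counter_mid [(0.71, [333.0, 168.0], 228), (0.58, [327.0, 274.0], 195)]
1.1
```

Run:
```python
import cv2,numpy as np
a=cv2.imread('pics/scene0.png')[150:300,180:460];b=cv2.imread('pics/side0.png')[140:320,220:420]
cv2.imwrite('pics/a.png',cv2.resize(a,None,fx=2.8,fy=2.8,interpolation=2));cv2.imwrite('pics/b.png',cv2.resize(b,None,fx=3.3,fy=3.3,interpolation=2))
```

```text
(no output)
```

View pics/a.png

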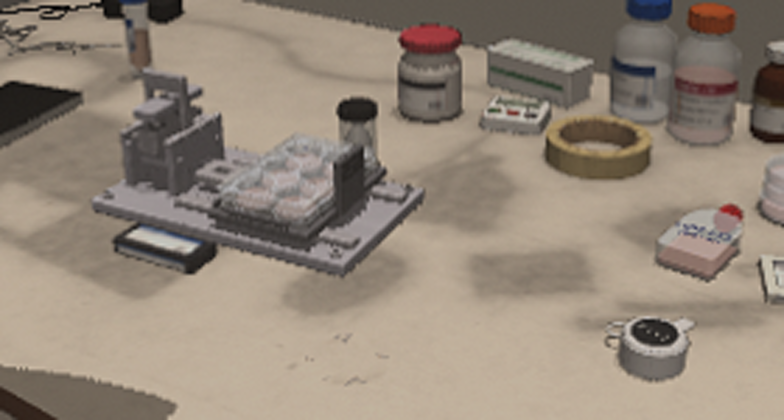

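View pics/b.png

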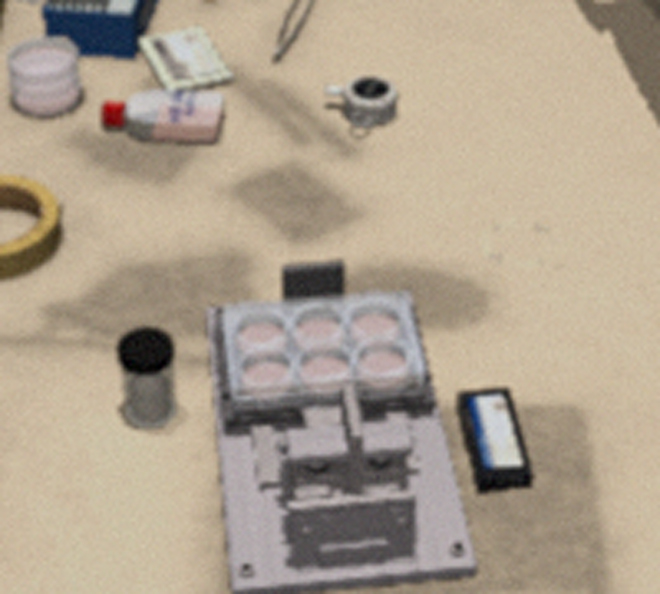

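```bash
cat > h.py <<'E'
from rig import *
import cv2,numpy as np
from scipy.optimize import least_squares
def proj(c,X):
    k=get_calibration(c);r=cv2.Rodrigues(np.array(k['R'],float))[0]
    return cv2.projectPoints(np.array(X,float).reshape(-1,1,3),r,np.array(k['t'],float),np.array(k['mtx'],float),np.array(k['dist_coeffs'],float))[0].reshape(-1,2)
def fw(p,X):
    c,s=np.cos(p[2]),np.sin(p[2]);X=np.atleast_2d(X)
    return np.c_[p[0]+c*X[:,0]-s*X[:,1],p[1]+s*X[:,0]+c*X[:,1],X[:,2]]
E
python3 - <<'E'
from h import *
a=lambda u,v:(180+u/2.8,150+v/2.8); b=lambda u,v:(220+u/3.3,140+v/3.3)
obs=[('side',b(232,582),(.075,.13,.012)),('side',b(475,566),(-.075,.13,.012)),('side',b(412,292),(-.075,-.13,.012)),('side',b(209,306),(.075,-.13,.012)),
('scene',a(95,203),(-.075,.13,.012)),('scene',a(341,266),(-.075,-.13,.012)),('scene',a(425,190),(.075,-.13,.012))]
f=lambda p:np.concatenate([proj(c,fw(p,X))[0]-uv for c,uv,X in obs])
r=least_squares(f,[.5,.1,0]);p=r.x;print(p,np.degrees(p[2]));print(f(p).reshape(-1,2).round(1))
# carriage s & tab: tab top centre in side crop
obs2=[('side',b(283,264),(.022,1,.072)),('side',b(343,262),(-.022,1,.072)),('scene',a(333,160),(-.022,1,.072)),('scene',a(362,147),(.022,1,.072))]
for c,uv,X in obs2:
    g=least_squares(lambda s:proj(c,fw(p,[X[0],s[0],X[2]]))[0]-uv,[-.1]);print('tab y(back edge?)',g.x,g.fun)
# keeper bar top ends, press cap
for n,X in dict(bar=(-.003,.09,.115),spot=(-.024,.09,.08),barS=(-.003,.0675,.115),barN=(-.003,.1125,.115)).items():
    u=proj('side',fw(p,X))[0];v=proj('scene',fw(p,X))[0];print(n,fw(p,X).round(4),((u-[220,140])*3.3).round(),((v-[180,150])*2.8).round())
# bystanders from side
def ray(c,uv,z):
    return least_squares(lambda q:proj(c,[q[0],q[1],z])[0]-uv,[.5,0]).x
for n,z,u,v in [('obj',.031,(263,252),(309,192)),('chamber',.007,(367,271),(240,238)),('flask',.011,(272,168),(431,238)),('tally',.013,(333,168),(412,272))]: print(n,ray('side',u,z).round(3),ray('scene',v,z).round(3))
E
```

```text
[0.56084073 0.01584374 0.12565595] 7.199555487911609
[[-0.7  1. ]
 [ 0.2 -0.8]
 [ 0.4 -1.2]
 [-0.1 -0.8]
 [-1.7 -1.7]
 [ 0.3  0.1]
 [ 0.3 -0.1]]
tab y(back edge?) [-0.09613435] [ 0.1211769  -0.01615482]
tab y(back edge?) [-0.09401564] [ 1.25479076 -0.22828468]
tab y(back edge?) [-0.09256435] [-0.16825304  0.76814521]
tab y(back edge?) [-0.09630038] [ 0.27558925 -1.33114499]
bar [[0.5466 0.1048 0.115 ]] [351. 406.] [165.  72.]
spot [[0.5258 0.1021 0.08  ]] [386. 445.] [154. 116.]
barS [[0.5494 0.0824 0.115 ]] [347. 379.] [185.  75.]
barN [[0.5438 0.1271 0.115 ]] [356. 433.] [146.  68.]
obj [ 0.689 -0.013] [0.718 0.017]
chamber [0.458 0.019] [0.454 0.021]
flask [ 0.705 -0.38 ] [ 0.691 -0.346]
tally [ 0.532 -0.379] [ 0.538 -0.363]
```

Call:
send_rows(deltas="0.52 0.82 0 0 0 -0.178 0;0.52 0.82 0 0 0 -0.178 0;0.52 0.82 0 0 0 -0.178 0;0.52 0.82 0 0 0 -0.178 0;0.52 0.82 0 0 0 -0.178 0;0.52 0.82 0 0 0 -0.178 0;0.52 0.82 0 0 0 -0.178 0;0.52 0.82 0 0 0 -0.178 0")

```text
clock: 1.77
eef_pos: [0.4255, -0.3685, 0.2315]
eef_rot: [[0.991, 0.132, 0.002], [0.132, -0.991, 0.003], [0.002, -0.002, -1.0]]
force: [-0.3, -0.9, -0.7]
width: 0.0
finger_force: 0.0
```

Call:
send_rows(deltas="0.52 0.82 0 0 0 0 0;0.52 0.82 0 0 0 0 0;0.52 0.82 0 0 0 0 0;0.52 0.82 0 0 0 0 0;0.52 0.82 0 0 0 0 0;0.52 0.82 0 0 0 0 0;0.52 0.82 0 0 0 0 0;0.52 0.82 0 0 0 0 0")

```text
clock: 2.43
eef_pos: [0.5811, -0.1227, 0.2316]
eef_rot: [[0.991, 0.132, 0.002], [0.132, -0.991, 0.002], [0.002, -0.002, -1.0]]
force: [-0.3, 0.0, -0.3]
width: 0.0003
finger_force: 0.0
```

Call:
send_rows(deltas="0 -0.04 -0.1 0 0 0 0;0 -0.04 -0.24 0 0 0 0;0 -0.04 -0.38 0 0 0 0;0 -0.04 -0.5 0 0 0 0;0 -0.04 -0.58 0 0 0 0;0 -0.04 -0.62 0 0 0 0;0 -0.04 -0.62 0 0 0 0")

```text
clock: 3.02
eef_pos: [0.5761, -0.1398, 0.0419]
eef_rot: [[0.992, 0.125, -0.006], [0.125, -0.992, 0.003], [-0.006, -0.003, -1.0]]
force: [0.1, 0.6, -0.3]
width: -0.0002
finger_force: 0.0
```

Run:
```python
from h import *
o=get_obs();print(o['eef_pos'],o['force'])
i=read_camera('side');cv2.imwrite('pics/c.png',cv2.resize(i[120:320,200:440,::-1],None,fx=3,fy=3,interpolation=2))
```

```text
[ 0.57612934 -0.13977437  0.04186722] [ 0.09545366  0.64103945 -0.30579256]
```

View pics/c.png

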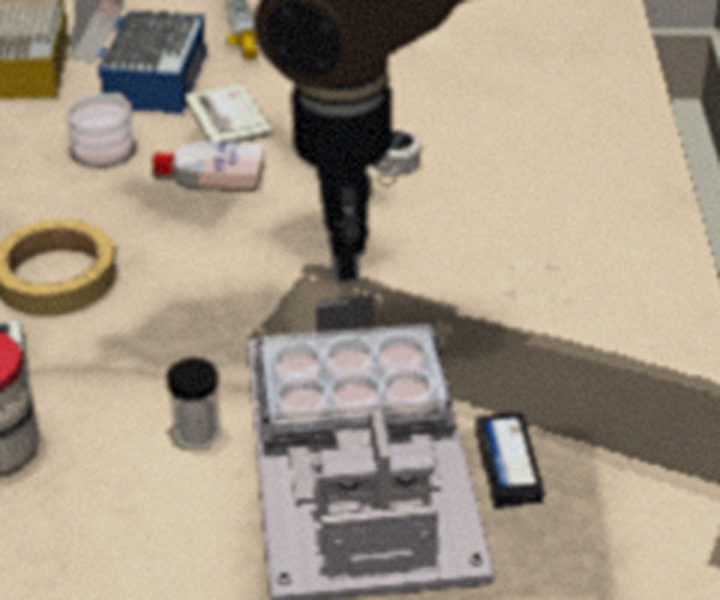

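Call:
send_rows(deltas="-0.0025 0.02 0 0 0 0 0;-0.005 0.04 0 0 0 0 0;-0.0075 0.06 0 0 0 0 0;-0.01 0.08 0 0 0 0 0;-0.0125 0.1 0 0 0 0 0;-0.015 0.12 0 0 0 0 0;-0.0175 0.14 0 0 0 0 0;-0.02 0.16 0 0 0 0 0")

```text
clock: 3.73
eef_pos: [0.5725, -0.0918, 0.0455]
eef_rot: [[0.992, 0.127, 0.0], [0.127, -0.992, -0.001], [0.0, 0.001, -1.0]]
force: [-0.3, -4.7, 0.3]
width: 0.0002
finger_force: 2.3
```

Call:
send_rows(deltas="-0.002 0.015 0 0 0 0 0;-0.004 0.03 0 0 0 0 0;-0.006 0.045 0 0 0 0 0;-0.008 0.06 0 0 0 0 0;-0.0095 0.075 0 0 0 0 0;-0.0115 0.09 0 0 0 0 0")

```text
clock: 4.23
eef_pos: [0.5689, -0.0649, 0.0454]
eef_rot: [[0.992, 0.126, -0.0], [0.126, -0.992, -0.0], [-0.0, 0.0, -1.0]]
force: [-2.3, -3.0, 1.5]
width: 0.0001
finger_force: 1.6
```

Call:
send_rows(deltas="-0.0013 0.01 0 0 0 0 0;-0.0026 0.02 0 0 0 0 0;-0.004 0.03 0 0 0 0 0;-0.005 0.04 0 0 0 0 0;-0.006 0.05 0 0 0 0 0")

```text
clock: 4.65
eef_pos: [0.567, -0.0499, 0.0452]
eef_rot: [[0.992, 0.126, -0.0], [0.126, -0.992, 0.0], [-0.0, -0.0, -1.0]]
force: [-2.3, -3.6, 1.5]
width: -0.0001
finger_force: 1.5
```

Call:
send_rows(deltas="-0.0013 0.01 0 0 0 0 0;-0.0026 0.02 0 0 0 0 0;-0.004 0.03 0 0 0 0 0;-0.005 0.04 0 0 0 0 0")

```text
clock: 4.98
eef_pos: [0.5659, -0.0408, 0.0454]
eef_rot: [[0.992, 0.13, 0.001], [0.13, -0.992, -0.007], [-0.0, 0.007, -1.0]]
force: [-2.6, -21.5, -1.9]
width: -0.0001
finger_force: 10.4
```

Call:
send_rows(deltas="0 0 0 0 0 0 0;0 0.003 0 0 0 0 0;0 0.003 0 0 0 0 0")

```text
clock: 5.23
eef_pos: [0.5659, -0.041, 0.0453]
eef_rot: [[0.992, 0.128, 0.001], [0.128, -0.992, -0.008], [-0.0, 0.008, -1.0]]
force: [-0.6, -15.5, -0.9]
width: 0.0002
finger_force: 7.6
```

Call:
send_rows(deltas="0.004 -0.03 0 0 0 0 0;0.01 -0.08 0 0 0 0 0;0.01 -0.08 0.13 0 0 0 0;0.01 -0.08 0.27 0 0 0 0;0.01 -0.08 0.4 0 0 0 0;0.01 -0.08 0.4 0 0 0 0")

```text
clock: 5.73
eef_pos: [0.5745, -0.0626, 0.1754]
eef_rot: [[0.992, 0.125, 0.017], [0.126, -0.992, -0.003], [0.017, 0.005, -1.0]]
force: [1.2, 0.0, 1.6]
width: 0.0
finger_force: 0.0
```

Run:
```python
from h import *
o=get_obs();print(o['eef_pos'],o['force'])
i=read_camera('side');cv2.imwrite('pics/d.png',cv2.resize(i[180:320,250:400,::-1],None,fx=4,fy=4,interpolation=2))
i=read_camera('scene');cv2.imwrite('pics/d2.png',cv2.resize(i[150:260,200:350,::-1],None,fx=5,fy=5,interpolation=2))
```

```text
[ 0.57446771 -0.06255741  0.17539721] [1.17882804 0.02213148 1.56671905]
```

View pics/d.png

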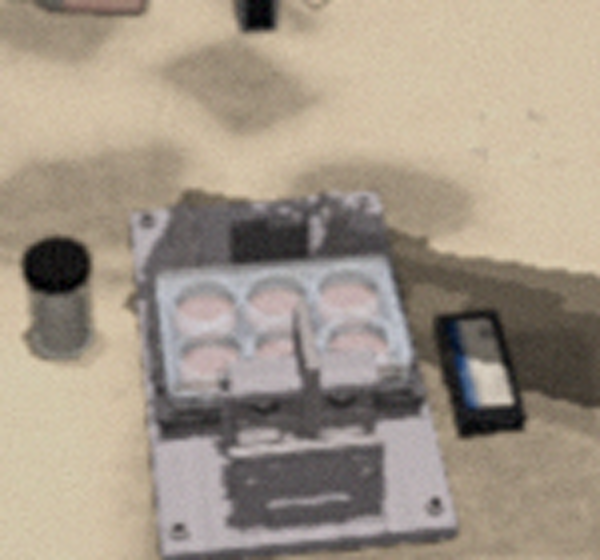

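View pics/d2.png

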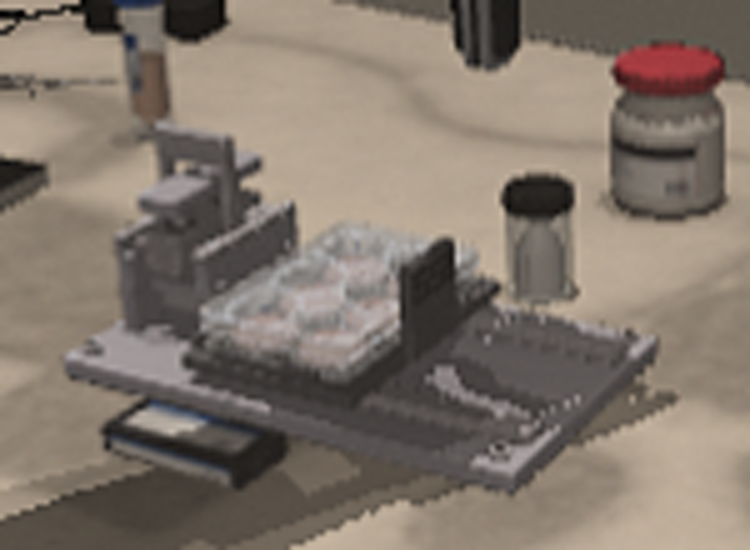

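Call:
send_rows(deltas="-0.16 0.55 0 0 0 0 0;-0.16 0.55 0 0 0 0 0;-0.16 0.55 0 0 0 0 0;-0.16 0.55 0 0 0 0 0;-0.16 0.55 0 0 0 0 0;-0.16 0.55 0 0 0 0 0;-0.16 0.55 0 0 0 0 0")

```text
clock: 6.42
eef_pos: [0.5201, 0.1038, 0.1639]
eef_rot: [[0.992, 0.127, -0.002], [0.127, -0.992, -0.0], [-0.002, -0.0, -1.0]]
force: [-0.1, -0.2, 0.5]
width: -0.0
finger_force: 0.0
```

Call:
send_rows(deltas="0.014 -0.006 -0.04 0 0 0 0;0.014 -0.006 -0.09 0 0 0 0;0.014 -0.006 -0.14 0 0 0 0;0.014 -0.006 -0.18 0 0 0 0;0.014 -0.006 -0.19 0 0 0 0;0.014 -0.006 -0.19 0 0 0 0")

```text
clock: 6.92
eef_pos: [0.5242, 0.1009, 0.1063]
eef_rot: [[0.992, 0.124, -0.004], [0.124, -0.992, 0.0], [-0.004, -0.0, -1.0]]
force: [0.2, -0.8, -0.6]
width: 0.0004
finger_force: 0.0
```

Run:
```python
from h import *
o=get_obs();print(o['eef_pos'],o['force'])
i=read_camera('side');a=cv2.resize(i[210:300,290:370,::-1],(400,450),interpolation=2)
i=read_camera('scene');b=cv2.resize(i[140:230,200:280,::-1],(400,450),interpolation=2)
cv2.imwrite('pics/e.png',np.hstack([a,b]))
```

```text
[0.52419506 0.10089286 0.10631528] [ 0.20486602 -0.82252749 -0.58537774]
```

View pics/e.png

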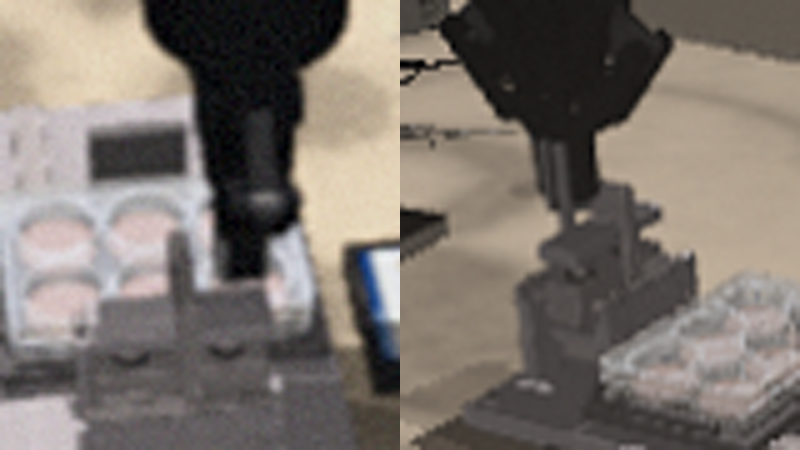

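Call:
send_rows(deltas="0 0 -0.008 0 0 0 0;0 0 -0.016 0 0 0 0;0 0 -0.024 0 0 0 0;0 0 -0.032 0 0 0 0;0 0 -0.032 0 0 0 0")

```text
clock: 7.43
eef_pos: [0.5246, 0.102, 0.0983]
eef_rot: [[0.992, 0.126, -0.001], [0.126, -0.992, 0.0], [-0.001, -0.0, -1.0]]
force: [-0.0, 0.9, 0.4]
width: 0.0002
finger_force: 0.0
```

Call:
send_rows(deltas="0 0 -0.006 0 0 0 0;0 0 -0.012 0 0 0 0;0 0 -0.012 0 0 0 0")

```text
clock: 7.68
eef_pos: [0.5247, 0.102, 0.0947]
eef_rot: [[0.992, 0.126, -0.001], [0.126, -0.992, -0.0], [-0.001, -0.0, -1.0]]
force: [0.1, -0.0, 0.4]
width: 0.0001
finger_force: 0.0
```

Call:
send_rows(deltas="0 0 -0.006 0 0 0 0;0 0 -0.012 0 0 0 0;0 0 -0.012 0 0 0 0")

```text
clock: 7.93
eef_pos: [0.5247, 0.1019, 0.0911]
eef_rot: [[0.992, 0.126, -0.001], [0.126, -0.992, 0.0], [-0.001, -0.0, -1.0]]
force: [-0.9, 0.4, 0.8]
width: 0.0
finger_force: 0.0
```

Call:
send_rows(deltas="0 0 -0.006 0 0 0 0;0 0 -0.012 0 0 0 0;0 0 -0.012 0 0 0 0")

```text
clock: 8.18
eef_pos: [0.5249, 0.102, 0.0881]
eef_rot: [[0.992, 0.126, -0.0], [0.126, -0.992, -0.0], [-0.0, -0.0, -1.0]]
force: [-0.9, -0.5, 3.8]
width: -0.0
finger_force: 1.7
```

Call:
send_rows(deltas="0 0 -0.006 0 0 0 0;0 0 -0.012 0 0 0 0;0 0 -0.012 0 0 0 0")

```text
clock: 8.43
eef_pos: [0.525, 0.102, 0.0846]
eef_rot: [[0.992, 0.126, -0.0], [0.126, -0.992, -0.0], [-0.0, 0.0, -1.0]]
force: [-3.2, -0.7, 5.6]
width: 0.0
finger_force: 2.8
```

Call:
send_rows(deltas="0 0 -0.006 0 0 0 0;0 0 -0.012 0 0 0 0;0 0 -0.012 0 0 0 0")

```text
clock: 8.68
eef_pos: [0.525, 0.1019, 0.0814]
eef_rot: [[0.992, 0.126, -0.0], [0.126, -0.992, -0.0], [-0.0, 0.0, -1.0]]
force: [-3.5, -0.7, 7.5]
width: -0.0001
finger_force: 3.8
```

Call:
send_rows(deltas="0 0 -0.006 0 0 0 0;0 0 -0.01 0 0 0 0;0 0 -0.01 0 0 0 0")

```text
clock: 8.93
eef_pos: [0.5252, 0.102, 0.0803]
eef_rot: [[0.992, 0.126, -0.001], [0.126, -0.992, -0.0], [-0.001, 0.0, -1.0]]
force: [-8.4, -0.2, 16.4]
width: 0.0002
finger_force: 8.1
```

Call:
send_rows(deltas="0 0 -0.004 0 0 0 0;0 0 -0.007 0 0 0 0;0 0 -0.007 0 0 0 0")

```text
clock: 9.18
eef_pos: [0.5253, 0.102, 0.0802]
eef_rot: [[0.992, 0.127, -0.002], [0.127, -0.992, -0.001], [-0.002, 0.0, -1.0]]
force: [-13.2, -1.7, 26.0]
width: 0.0001
finger_force: 13.0
```

Call:
send_rows(deltas="0.005 0.0006 0.005 0 0 0 0;0.01 0.0013 0.005 0 0 0 0;0.02 0.0025 0.005 0 0 0 0")

```text
clock: 9.43
eef_pos: [0.5286, 0.1024, 0.0802]
eef_rot: [[0.992, 0.127, -0.009], [0.127, -0.992, -0.002], [-0.009, 0.0, -1.0]]
force: [-14.8, -2.5, 23.3]
width: -0.0002
finger_force: 11.6
```

Call:
send_rows(deltas="0.004 0.0005 0.004 0 0 0 0;0.01 0.0013 0.005 0 0 0 0;0.015 0.002 0.005 0 0 0 0")

```text
clock: 9.68
eef_pos: [0.5329, 0.103, 0.0803]
eef_rot: [[0.992, 0.127, -0.009], [0.127, -0.992, -0.002], [-0.009, 0.0, -1.0]]
force: [-12.3, -1.8, 17.3]
width: 0.0002
finger_force: 9.0
```

Call:
send_rows(deltas="0.01 0.0013 0.001 0 0 0 0;0.02 0.0025 0.001 0 0 0 0;0.025 0.003 0.001 0 0 0 0")

```text
clock: 9.93
eef_pos: [0.5411, 0.1041, 0.0803]
eef_rot: [[0.992, 0.127, -0.007], [0.127, -0.992, -0.001], [-0.007, -0.0, -1.0]]
force: [-11.2, -2.7, 15.7]
width: 0.0001
finger_force: 8.2
```

Call:
send_rows(deltas="0.007 0.001 0 0 0 0 0;0.014 0.0018 0 0 0 0 0;0.02 0.0025 0 0 0 0 0")

```text
clock: 10.18
eef_pos: [0.5471, 0.1049, 0.0803]
eef_rot: [[0.992, 0.127, -0.007], [0.127, -0.992, -0.001], [-0.007, -0.0, -1.0]]
force: [-10.7, -1.0, 15.0]
width: -0.0006
finger_force: 7.7
```

Call:
send_rows(deltas="0.005 0.0006 0 0 0 0 0;0.01 0.0013 0 0 0 0 0;0.01 0.0013 0 0 0 0 0")

```text
clock: 10.43
eef_pos: [0.5488, 0.1052, 0.0803]
eef_rot: [[0.992, 0.127, -0.011], [0.127, -0.992, -0.001], [-0.011, -0.0, -1.0]]
force: [-14.2, -1.9, 17.7]
width: 0.0002
finger_force: 10.2
```

Call:
send_rows(deltas="0.005 0.0006 0 0 0 0 0;0.01 0.0013 0 0 0 0 0;0.01 0.0013 0 0 0 0 0")

```text
clock: 10.68
eef_pos: [0.5489, 0.1052, 0.0803]
eef_rot: [[0.992, 0.128, -0.019], [0.128, -0.992, -0.003], [-0.019, 0.0, -1.0]]
force: [-24.6, -4.0, 25.5]
width: 0.0001
finger_force: 15.0
```

Call:
send_rows(deltas="-0.01 -0.0013 0.004 0 0 0 0;-0.02 -0.0025 0.008 0 0 0 0;-0.025 -0.003 0.02 0 0 0 0;-0.025 -0.003 0.06 0 0 0 0;-0.025 -0.003 0.15 0 0 0 0;-0.025 -0.003 0.28 0 0 0 0;-0.025 -0.003 0.4 0 0 0 0;-0.025 -0.003 0.4 0 0 0 0")

```text
clock: 11.35
eef_pos: [0.5525, 0.105, 0.2087]
eef_rot: [[0.992, 0.126, 0.017], [0.126, -0.992, 0.0], [0.016, 0.002, -1.0]]
force: [0.9, 0.1, 1.1]
width: -0.0002
finger_force: 0.0
```

Call:
send_rows(deltas="-0.1 -0.5 0.1 0 0 0 0;-0.1 -0.5 0.1 0 0 0 0;-0.1 -0.5 0.1 0 0 0 0;-0.1 -0.5 0.1 0 0 0 0;-0.1 -0.5 0.1 0 0 0 0;-0.1 -0.5 0.1 0 0 0 0")

```text
clock: 11.85
eef_pos: [0.5177, -0.0466, 0.2297]
eef_rot: [[0.992, 0.123, 0.002], [0.123, -0.992, -0.0], [0.002, 0.0, -1.0]]
force: [-0.9, 0.7, -0.3]
width: -0.0002
finger_force: 0.0
```

Run:
```python
from h import *
o=get_obs();print(o['eef_pos'],o['force'])
i=read_camera('side');a=cv2.resize(i[210:300,290:370,::-1],(400,450),interpolation=2)
i=read_camera('scene');b=cv2.resize(i[140:230,200:280,::-1],(400,450),interpolation=2)
cv2.imwrite('pics/f.png',np.hstack([a,b]))
```

```text
[ 0.51772979 -0.04664371  0.22969345] [-0.86806533  0.66245365 -0.26135012]
```

View pics/f.png

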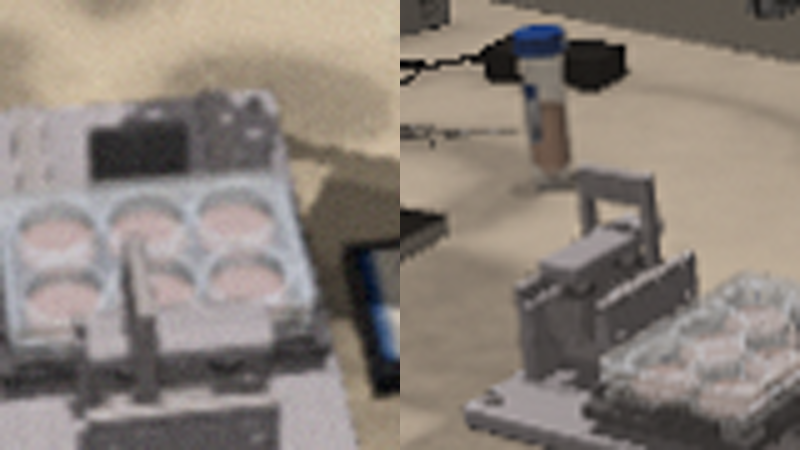

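The keeper bar has moved from about column 182 to 137 in the crop, roughly 17 mm. The cap now sits low, close to the housing, and the robot is clear.

```bash
python3 -c "
from rig import *
print(hand_in())"
```

```text
the job is handed in; nothing more can be done
None
```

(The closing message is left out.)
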